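Seat the bearing end cover

ROBOT

A 6-joint arm with a two-finger parallel gripper is mounted at the origin on a cart in front of the work surface, level with it; the furniture and walls round the work are solid. World frame = base frame: x ahead of the robot, y to its left, z up, the work surface at z = 0. Lengths are in mm, angles in rad, forces in N, time in s.
With the tool pointing down it reaches from about 425 to 950 mm from the base axis. Payload 3.5 kg.
Tool frame: the origin (TCP) lies midway between the tips of the shut fingers; the grasp point (between the pads) lies 19 mm behind it (tcp_to_grasp is the distance from the TCP to the grasp point, in mm); z points along the fingers, y is the direction in which the jaws open and shut (so a half turn about z gives the same grasp; the last joint's range is limited). The gripper opens to 85 mm and grips with 20 to 120 N. Pads are 22 mm wide; open, the fingers measure 114 mm over their backs; the gripper's body (76 mm by 85 mm) begins 54 mm behind the grasp point. The pads swing forward as they close: fully open they stand 13 mm farther back than shut.
Start: joints at [1.082, 0.286, 1.577, -0, 1.279, -0.15], TCP at [224.303, 636.627, 231.325] pointing down, gripper open.
Joint ranges: [-2.77, 2.77], [-0.9, 2.22], [0.21, 2.48], [-1.53, 4.67], [0.24, 2.81], [-2.84, 2.84]. Speed limits (rad/s): [2.79, 2.79, 3.14, 3.14, 3.14, 3.14].

INTERFACE

Orientations are given as [roll, pitch, yaw] about the fixed x, y, z axes, in that order (R = Rz(yaw) Ry(pitch) Rx(roll)).
In Python, from plant import sense, read_camera, close_job, tcp_to_grasp gives the robot as it stands.
- The arm moves only by the shell command python3 -m pendant 'ROWS'. ROWS is JSON, a list that holds one entry, the list of rows, each a list of 7 numbers: the closure, from 0 (fully open) to 1 (shut), then the shift along the tool's x, y, z in m, then the turn, a rotation vector about the tool's x, y, z in rad. In form: [[[jaw, x, y, z, ax, ay, az], ...]]. A call has 1 to 20 rows; each row shifts and turns the commanded pose from where the row before left it, along the tool's axes as they then stand; what a row does not reach is not made up. A row lasts 1/10 s, in which the tool goes at most 50 mm and 8.59 degrees, less where a joint would pass 70% of its speed; a pose out of reach is approached as far as the arm can. A call is refused whole if a number of a shift passes 0.05 or a number of a turn 0.15, either way. A call with a gripper value outside its range is refused whole. The fingers move at their own pace and stop on an object; the grip force is fixed at half the most. Time passes only in rows, so rows that do not move let the fingers close. It gives the time, the measured TCP pose, the force and the opening at its end, in the units of the state.
- sense(): the state, without advancing time (a new reading comes with each control period).
- read_camera(name): name is "scene" or "top"; returns a dict with "pixels" (400x640x3 uint8, blue, green, red), "depth" (400x640 float32, mm along the optical axis (not along the pixel's ray), 0 where there is no reading), "fov_y" (degrees; the focal length in pixels is half the picture's height over the tangent of half this angle, whatever the lens; pixels are square), "cx", "cy" (the principal point, pixels), "distortion" ([k1, k2, p1, p2, k3] as OpenCV has them; the pictures are not rectified), "view" (4x4, takes a point from world to camera coordinates). Camera axes: x right, y down, z forward; pixel columns grow to the right and rows downward; lengths in mm; the calibration is good to about 2 mm. A picture is of the moment at which its call begins.
- close_job(): hands the job in, once; it reports no verdict.
The state is a dict: "t": time; "qpos": joint angles; "joint_vel": joint speeds; "joint_torque": joint torques, N m; "ee_pos": TCP position; "tcp_rot": TCP orientation; "force": force on the tool from outside, world axes, zero at the start; "torque": the same for the moment, N m; "gripper_width": opening from 0.0 (shut) to 1.0 (fully open).
Only numpy, scipy, OpenCV 4.12 (cv2) and the standard library are available. Lean on these libraries where they do the work, as an engineer would, in place of code of your own. Each camera call takes 0.05 s, during which the arm holds its last target. There are 200 camera calls.

TASK

One of the two bearing units on the bench has its black end cover standing proud. Set the steel seating tool squarely on the middle of that cover and press straight down until the cover clicks fully home, then stand the tool upright on the bench again.

Things in the scene. Friction and masses are not known exactly. Their poses are not given: they have to be found in the camera images.
- tool_mid (a point): seating tool: a plain turned-steel driver standing upright and loose on the bench, 95 mm tall, 0.25 to 0.5 kg. Round flat foot 50 mm in diameter and 13 mm thick at the bottom, above it a straight round handle 30 mm in diameter from 18 to 95 mm above the underside. This point is on its axis, half-way up: 47.5 mm above the underside and 47.5 mm below the top. z points up along the handle.
- cover_top (a point): middle of the flat top of the proud end cover: a black plastic cap with a round flange 72 mm in diameter and 6 mm thick. Proud, its top is 49 mm above the bench, with a 10 mm gap between the flange and the unit's boss; clicked home, the flange lies on the boss and its top is 39 mm above the bench. z points up. The second, finished unit looks the same but its cover already lies home; it is not listed.
- end_cover (a joint): travel of the proud cover, in m: 0 = proud as found, 0.010 = clicked home; it moves straight down. Pushing it down takes about 10 N at the start, less and less as it goes; past 6 mm the cover snaps home by itself and stays; let go earlier, it springs back up.
- bearing_unit: the bearing unit with the proud cover: grey cast housing lying face up, fixed to the bench; round flange 100 mm in diameter with four bolt lugs (124 mm across the lugs), boss 82 mm in diameter, 33 mm tall. Origin: centre of its underside, on the bench; z points up.
There are look-alikes about, which are no part of the job. What is shaped like the part that bears tool_mid but green or yellow is not meant.

How it is judged (in metres and radians):
On the way, in this order (a step that is already met when the one before it is completed fails the run):
1. the tool is upright, centred over and close above the cover while the cover is still proud (horizontal distance between tool_mid and cover_top below 0.015 m and angle between tool_mid's own z axis and vertical below 0.2 rad and z of tool_mid in the frame of cover_top between 0.04 and 0.08 m and value of joint end_cover below 0.004 m), for 0.1 s.
2. the cover clicks home under the upright, centred tool (value of joint end_cover above 0.0085 m and horizontal distance between tool_mid and cover_top below 0.015 m and angle between tool_mid's own z axis and vertical below 0.2 rad and z of tool_mid in the frame of cover_top below 0.06 m).
At the end, for the whole second after the job is handed in: the cover is home (joint above 8.5 mm of its 10 mm) and the seating tool stands upright (within 0.15 rad) on its foot on the bench top itself, anywhere (value of joint end_cover above 0.0085 m and angle between tool_mid's own z axis and vertical below 0.15 rad and height (world z) of tool_mid between 0.043 and 0.052 m); the robot touches nothing.
It fails at once if the fingers or the arm press on the bearing unit or its cover (more than 5 N) instead of the tool (contact force between any of the fingers, the arm and bearing_unit above 5 N).
It also fails if it takes over 48 s, if anything falls off the work surface, if the arm or the gripper's body presses on something with over 40 N, if the wrist force passes 120 N, or if a joint passes its speed limit or range.

## Working session

There is one attempt and no reset: what is moved stays moved. The work goes in short steps, Python scripts to look and compute and a shell command to move; the robot and the scene stay as the last step left them, time stands still between calls to the robot, and variables do not carry over. Pictures are saved under pics/ and viewed, about 8 in all and at most 12, crops included, and the job is handed in when it is done.

```bash
mkdir -p pics; ls; cat > h.py <<'E'
import numpy as np, cv2
from plant import sense, read_camera
def K(c):
    h,w=c["pixels"].shape[:2]; f=h/2/np.tan(np.radians(c["fov_y"])/2)
    return np.array([[f,0,c["cx"]],[0,f,c["cy"]],[0,0,1.]])
def ray(c,u,v):
    p=cv2.undistortPoints(np.array([[[u,v]]],float),K(c),np.array(c["distortion"],float))[0,0]
    V=np.array(c["view"]);R=V[:3,:3];return -R.T@V[:3,3], R.T@np.array([p[0],p[1],1.])
def onz(c,u,v,z):
    o,d=ray(c,u,v); return o+d*(z-o[2])/d[2]
def dep(c,u,v):
    o,d=ray(c,u,v); return o+d*float(c["depth"][int(round(v)),int(round(u))])
E
python3 - <<'E'
from h import *
s=sense();print({k:np.round(v,3).tolist() for k,v in s.items()})
for n in("scene","top"):
    c=read_camera(n);cv2.imwrite(f"pics/{n}0.png",c["pixels"]);print(n,c["fov_y"],c["distortion"],np.round(c["view"],3).tolist())
E
```

```text
pics
{'t': 0.0, 'qpos': [1.082, 0.287, 1.578, 0.0, 1.279, -0.15], 'joint_vel': [0.0, 0.003, -0.0, 0.001, 0.001, 0.0], 'joint_torque': [-0.002, -40.598, -29.262, -0.0, 0.006, -0.0], 'ee_pos': [223.974, 636.065, 229.929], 'tcp_rot': [-3.139, -0.0, 2.803], 'force': [0.205, -0.182, -0.013], 'torque': [0.005, 0.072, 0.03], 'gripper_width': 1.002}
scene 44.316901264187614 [-0.00215448  0.          0.          0.          0.        ] [[0.801, -0.599, -0.026, -538.52], [-0.311, -0.379, -0.871, 68.165], [0.512, 0.706, -0.49, 1031.913], [0.0, 0.0, 0.0, 1.0]]
top 46.651785060513284 [0.03368847 0.         0.         0.         0.        ] [[0.036, -0.999, -0.002, -303.636], [-0.977, -0.035, -0.21, 468.727], [0.21, 0.009, -0.978, 857.48], [0.0, 0.0, 0.0, 1.0]]
```

View pics/scene0.png

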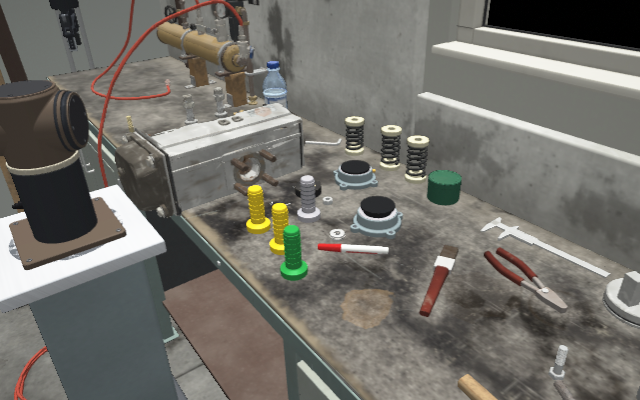

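View pics/top0.png

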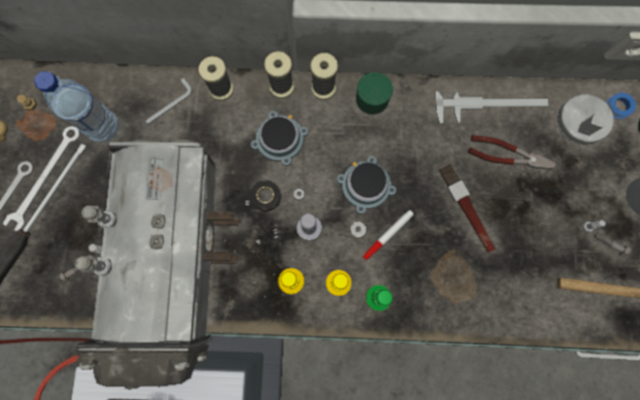

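The scene view shows the grey steel tool at (308,197), with look-alikes: yellow at (257,210) and (280,230), green at (292,252). The bearing units are at (377,213) and (355,174). In the top view the tool is at (309,228) and the units are at (366,183) and (279,137). Next I measure the cover heights and positions, and take a close crop.

```bash
python3 - <<'E'
from h import *
c=read_camera("top");t=c
o,_=ray(c,320,200);print("top cam",o)
g=cv2.cvtColor(c["pixels"],cv2.COLOR_BGR2GRAY)
for n,(u,v) in dict(A=(367,180),B=(278,135),tool=(307,222),y1=(291,280),y2=(339,281),g=(383,297),bench=(330,240)).items():
    print(n,dep(c,u,v).round(1))
def blobs(c,m,pts):
    n,l,st,ce=cv2.connectedComponentsWithStats(m.astype(np.uint8))
    for u,v in pts:
        i=l[v,u]; print("  blob",i,st[i].tolist(),ce[i].round(1)); yield i,ce[i],(l==i)
hsv=cv2.cvtColor(c["pixels"],cv2.COLOR_BGR2HSV)
H,W=g.shape
# height map
def pts(c):
    uv=np.stack(np.meshgrid(np.arange(W),np.arange(H)),-1).reshape(-1,1,2).astype(float)
    p=cv2.undistortPoints(uv,K(c),np.array(c["distortion"]))[:,0]
    V=np.array(c["view"]);X=np.c_[p,np.ones(len(p))]*c["depth"].reshape(-1,1)
    return ((X-V[:3,3])@V[:3,:3]).reshape(H,W,3)
for n,pp in (("top",dict(A=(367,180),B=(278,135))),("scene",dict(A=(377,207),B=(355,168)))):
    c=read_camera(n);P=pts(c);g=cv2.cvtColor(c["pixels"],cv2.COLOR_BGR2GRAY)
    for k,(u,v) in pp.items():
        n1,l,st,ce=cv2.connectedComponentsWithStats((g<60).astype(np.uint8))
        m=(l==l[v,u]);q=P[m];z=np.median(q[:,2]);q=q[abs(q[:,2]-z)<4]
        print(n,k,"n",m.sum(),"z",z.round(1),"mid",((q.max(0)+q.min(0))/2).round(1),"span",np.ptp(q,axis=0).round(1),g[v,u])
    # tool top & foot by height and location
    q=P.reshape(-1,3); col=c["pixels"].reshape(-1,3)
    u,v=(307,222) if n=="top" else (308,182)
    a=P[v,u]; print(n,"tool pix",a.round(1))
    near=np.hypot(*(q[:,:2]-a[:2]).T)<40
    for lo,hi in((88,102),(8,18)):
        r=q[near&(q[:,2]>lo)&(q[:,2]<hi)]
        if len(r): print("  z",lo,hi,len(r),r.mean(0).round(1),((r.max(0)+r.min(0))/2).round(1),np.ptp(r,axis=0).round(1))
c1=t["pixels"][120:310,240:420];c2=read_camera("scene")["pixels"][140:290,230:420]
cv2.imwrite("pics/crop1.png",np.hstack([cv2.resize(c1,(390,412)),cv2.resize(c2,(410,412))]))
E
```

```text
top cam [ 289.04803151 -294.94939529  936.2837605 ]
A [ 521.7 -383.6   50.4]
B [ 612.7 -202.2   39.6]
tool [ 426.1 -270.2   97.4]
y1 [ 320.7 -245.8   94.3]
y2 [ 322.  -331.6   94.8]
g [ 297.  -410.    95.6]
bench [ 407.2 -315.4   -3.4]
top A n 887 z 50.5 mid [ 522.9 -384.7   50.5] span [68.3 65.3  7.8] 47
top B n 805 z 40.7 mid [ 616.9 -202.3   40.7] span [66.  65.5  8. ] 46
top tool pix [ 426.4 -270.1   95.4]
  z 88 102 195 [ 428.2 -272.5   95.5] [ 428.3 -272.7   94. ] [28.2 27.7 12. ]
  z 8 18 176 [ 421.3 -273.6   15.3] [ 427.  -272.1   14.1] [43.5 48.6  7.5]
scene A n 574 z 47.3 mid [ 522.7 -388.7   46.9] span [71.5 69.3  7.1] 44
scene B n 308 z 37.5 mid [ 616.2 -205.5   37.1] span [70.4 69.4  6.9] 44
scene tool pix [ 423.4 -285.7   90.2]
  z 88 102 88 [ 427.6 -276.6   92.4] [ 429.2 -274.6   92. ] [27.2 27.5  7.3]
  z 8 18 164 [ 423.7 -283.3   13.2] [ 429.6 -277.    13. ] [50.5 50.4 10. ]
```

View pics/crop1.png

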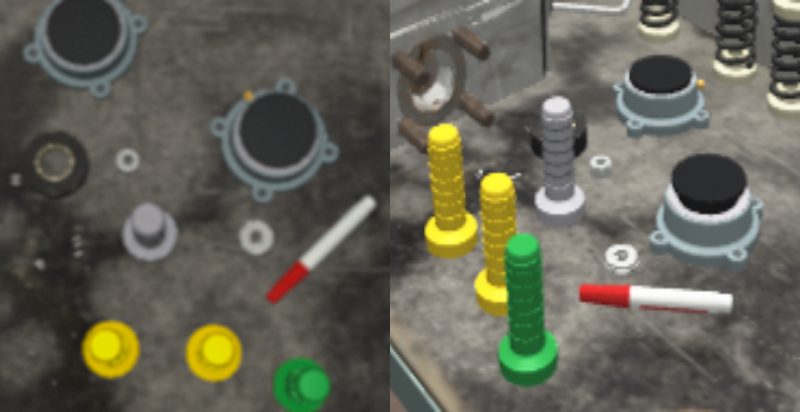

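The crop confirms the grey tool. Unit A is the proud one: its top is about 49–50 mm against about 40 mm for B, and it sits at about (523,-386). The tool is at about (428,-274). Now I check heights along the sweep.

```bash
python3 - <<'E'
from h import *
for n in("scene","top"):
    c=read_camera(n);H,W=400,640
    uv=np.stack(np.meshgrid(np.arange(W),np.arange(H)),-1).reshape(-1,1,2).astype(float)
    p=cv2.undistortPoints(uv,K(c),np.array(c["distortion"]))[:,0];V=np.array(c["view"])
    d=c["depth"].reshape(-1,1);X=np.c_[p,np.ones(len(p))]*d
    P=((X-V[:3,3])@V[:3,:3])[d[:,0]>0]
    r=np.hypot(P[:,0],P[:,1]);a=np.arctan2(P[:,1],P[:,0])
    for rr in((380,500),(500,600),(600,760)):
        print(n,rr,[(round(x,1),int(np.percentile(P[m][:,2],99.5))) for x in np.arange(-.8,1.4,.1) if (m:=(r>rr[0])&(r<rr[1])&(a>=x)&(a<x+.1)).sum()>3])
E
```

```text
scene (380, 500) [(np.float64(-0.8), 94), (np.float64(-0.7), 95), (np.float64(-0.6), 92), (np.float64(-0.5), 4), (np.float64(-0.4), 92), (np.float64(-0.3), 140), (np.float64(-0.2), 147), (np.float64(-0.1), 161), (np.float64(-0.0), 160), (np.float64(0.1), 209), (np.float64(0.2), -613), (np.float64(0.3), -612), (np.float64(0.4), -613), (np.float64(0.5), -613), (np.float64(0.6), -612), (np.float64(0.7), -612), (np.float64(0.8), 32), (np.float64(0.9), -613), (np.float64(1.0), 0), (np.float64(1.1), 24), (np.float64(1.2), -33)]
scene (500, 600) [(np.float64(-0.8), 14), (np.float64(-0.7), 40), (np.float64(-0.6), 94), (np.float64(-0.5), 18), (np.float64(-0.4), 19), (np.float64(-0.3), 2), (np.float64(-0.2), 140), (np.float64(-0.1), 158), (np.float64(-0.0), 159), (np.float64(0.1), 139), (np.float64(0.2), -614), (np.float64(0.3), -613), (np.float64(0.4), -613), (np.float64(0.5), -612), (np.float64(0.6), -611), (np.float64(0.7), -612), (np.float64(0.8), 5), (np.float64(0.9), 230), (np.float64(1.0), 209), (np.float64(1.1), 120), (np.float64(1.2), 338)]
scene (600, 760) [(np.float64(-0.8), 25), (n
[... 1079 characters left out ...]
.float64(-0.3), 20), (np.float64(-0.2), 144), (np.float64(-0.1), 162), (np.float64(-0.0), 162), (np.float64(0.1), 144), (np.float64(0.2), 5), (np.float64(0.3), 23), (np.float64(0.4), 24), (np.float64(0.5), 24), (np.float64(0.6), 15), (np.float64(0.7), 4), (np.float64(1.2), -788), (np.float64(1.3), -787)]
top (600, 760) [(np.float64(-0.8), 18), (np.float64(-0.7), 53), (np.float64(-0.6), 52), (np.float64(-0.5), 5), (np.float64(-0.4), 44), (np.float64(-0.3), 108), (np.float64(-0.2), 98), (np.float64(-0.1), 99), (np.float64(-0.0), 12), (np.float64(0.1), 9), (np.float64(0.2), 222), (np.float64(0.3), 170), (np.float64(0.4), 36), (np.float64(0.5), 21), (np.float64(0.6), 4), (np.float64(1.3), -788)]
```

```bash
python3 - <<'E'
from h import *
c=read_camera("scene");H,W=400,640
uv=np.stack(np.meshgrid(np.arange(W),np.arange(H)),-1).reshape(-1,1,2).astype(float)
p=cv2.undistortPoints(uv,K(c),np.array(c["distortion"]))[:,0];V=np.array(c["view"])
d=c["depth"].reshape(-1,1);X=np.c_[p,np.ones(len(p))]*d
P=((X-V[:3,3])@V[:3,:3])
print("rows x 100..800 step 50; cols y 0..800 step 50: max z")
for x in range(100,800,50):
    print(x,*[f"{int(P[m][:,2].max()) if (m:=(P[:,0]>=x)&(P[:,0]<x+50)&(P[:,1]>=y)&(P[:,1]<y+50)&(d[:,0]>0)).any() else 0:5d}" for y in range(0,800,50)])
hsv=cv2.cvtColor(c["pixels"],cv2.COLOR_BGR2HSV)
for u,v in((130,20),(103,80),(150,96),(180,30),(215,45),(160,10),(240,20),(68,30)): print(u,v,dep(c,u,v).round())
cv2.imwrite("pics/ul.png",cv2.resize(c["pixels"][:200,:320],(800,500)))
E
```

```text
rows x 100..800 step 50; cols y 0..800 step 50: max z
100   136   118     2     0     0     0     0     0     0     0     0     0     0     0     0     0
150   151   151    -1  -697  -794  -796  -795     0    -7    37     0   348   381     0     0     0
200   158   155  -615  -616  -617  -616  -615     1     2   129     3   381   382   351     2     2
250   158  -613  -612  -613  -610  -611  -612  -608    64   198   194     2   376   347   300     3
300   158   210  -613  -613  -612  -613    33  -612     9   242   243     2     2     2     2     3
350   158   192  -611  -611  -613  -613  -612     6     4   283   270     2     2     1     3     7
400   158   210  -611  -614  -613  -607  -609  -613     2   309   301     2     2     2     1    14
450   161  -613  -611  -612  -612  -612  -611  -610     2   330   310     2     2     2     2    12
500   159   138     0     0     0     0     0     0     3   342     2     2     2     3     2    16
550     0   136   162   167     0     0     0    23     0   353     4     2     2     3     2     2
600     2     0   217   219     0     0   201    21   355   354   208   253   255   255   250   200
650     9     8   158   169     0     0   213   226   340   213   339   338   212   211   323   322
700     8     1     1     1     0     0     0     0   214   320   339   336     0     1     1    43
750   377   373   368   364   359   355   351   347   342   338   332   329   266    34   312   248
130 20 [ 532. 1091.  232.]
103 80 [ 395. 1175.   -2.]
150 96 [457. 778.  10.]
180 30 [654. 889. 204.]
215 45 [645. 566. 199.]
160 10 [ 785. 1450.  206.]
240 20 [673. 421. 293.]
68 30 [212. 608. 299.]
```

View pics/ul.png

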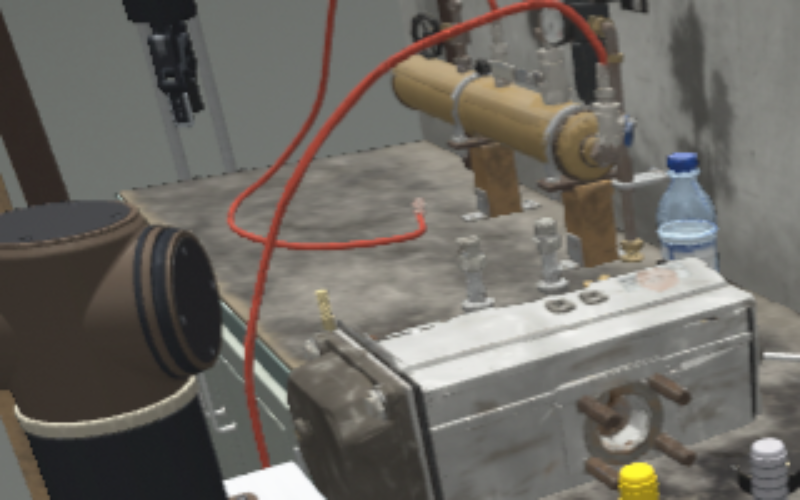

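The red hose arches across y≈470, reaching z≈130–350. I lift and pull in before swinging over it.

```bash
python3 -m pendant '[[[0,0,0,-0.05,0,0,0],[0,0,0,-0.05,0,0,0],[0,0,0,-0.05,0,0,0],[0,0,-0.03,-0.04,0,0,0],[0,0,-0.04,-0.02,0,0,0],[0,0,-0.04,0,0,0,0],[0,0,-0.04,0,0,0,0]]]'
```

```text
t: 1.15
ee_pos: [174.0, 494.0, 442.8]
tcp_rot: [3.139, 0.001, 2.803]
force: [0.6, 0.2, 1.0]
gripper_width: 1.003
```

```bash
python3 -m pendant '[[[0,-0.05,-0.0024,0,0,0,0.096],[0,-0.05,-0.0024,0,0,0,0.096],[0,-0.05,-0.0024,0,0,0,0.096],[0,-0.05,-0.0024,0,0,0,0.096],[0,-0.05,-0.0024,0,0,0,0.096],[0,-0.05,-0.0024,0,0,0,0.096],[0,-0.05,-0.0024,0,0,0,0.096],[0,-0.05,-0.0024,0,0,0,0.096],[0,-0.05,-0.0024,0,0,0,0.096],[0,-0.05,-0.0024,0,0,0,0.096],[0,-0.05,-0.0024,0,0,0,0.096],[0,-0.05,-0.0024,0,0,0,0.096],[0,-0.05,-0.0024,0,0,0,0.096],[0,-0.05,-0.0024,0,0,0,0.096],[0,-0.05,-0.0024,0,0,0,0.096]]]'; cat >> h.py <<'E'
def tool_delta(target):
    from scipy.spatial.transform import Rotation as R
    s=sense();r=R.from_euler("xyz",s["tcp_rot"]);return r.inv().apply(np.array(target)-s["ee_pos"]).round(1)
E
python3 -c "
from h import *
print(sense()['ee_pos'],sense()['tcp_rot'],tool_delta([428.5,-274,200]))"
```

```text
t: 2.65
ee_pos: [510.8, -105.9, 441.3]
tcp_rot: [3.141, 0.0, 1.359]
force: [0.7, 0.1, 0.2]
gripper_width: 1.001
[ 510.80944816 -105.92340677  441.26792917] [3.14125509e+00 1.40842056e-05 1.35880491e+00] [-181.6  -45.2  241.3]
```

```bash
python3 -m pendant '[[[0,-0.045,-0.01,0,0,0,0],[0,-0.045,-0.01,0,0,0,0],[0,-0.045,-0.01,0.02,0,0,0],[0,-0.045,-0.01,0.02,0,0,0],[0,0,0,0.05,0,0,0.12],[0,0,0,0.05,0,0,0.12],[0,0,0,0.05,0,0,0.12],[0,0,0,0,0,0,0],[0,0,0,0,0,0,0]]]'
python3 - <<'E'
from h import *
print(tool_delta([428.5,-274,46]))
for n in ("top","scene"):
    c=read_camera(n);cv2.imwrite(f"pics/{n}2.png",c["pixels"])
a=cv2.imread("pics/top2.png")[100:320,220:440];b=cv2.imread("pics/scene2.png")[60:280,220:440]
cv2.imwrite("pics/pair2.png",cv2.resize(np.hstack([a,b]),(800,400)))
E
```

```text
t: 3.55
ee_pos: [435.0, -271.3, 252.0]
tcp_rot: [-3.141, -0.0, 1.005]
force: [0.3, 0.8, 1.1]
gripper_width: 1.002
[ -5.8  -3.9 206. ]
```

View pics/pair2.png

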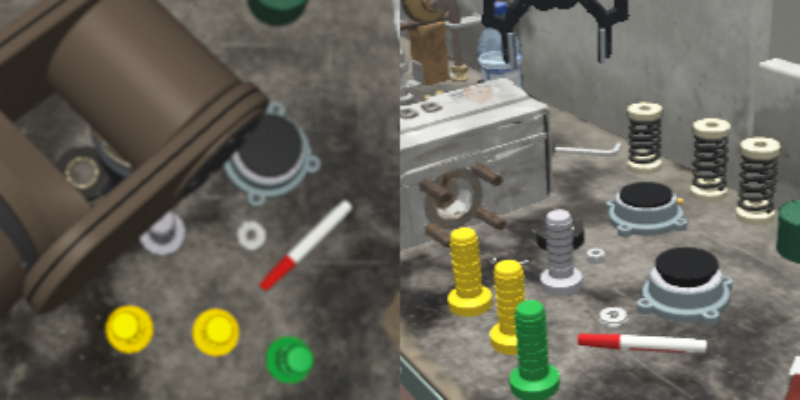

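The gripper hangs centred over the grey tool (crop: tool at (560,245), fingers at (510,45) and (603,45)). I descend and grip.

```bash
python3 -m pendant '[[[0,-0.006,-0.004,0.04,0,0,0],[0,0,0,0.04,0,0,0],[0,0,0,0.04,0,0,0],[0,0,0,0.04,0,0,0],[0,0,0,0.03,0,0,0],[0,0,0,0.015,0,0,0],[0,0,0,0,0,0,0],[0,0,0,0,0,0,0],[0.3,0,0,0,0,0,0],[0.5,0,0,0,0,0,0],[0.7,0,0,0,0,0,0],[1,0,0,0,0,0,0],[1,0,0,0,0,0,0],[1,0,0,0,0,0,0],[1,0,0,0,0,0,0],[1,0,0,0,0,0,0]]]'
python3 -c "
from h import *
from plant import tcp_to_grasp
print(tcp_to_grasp)
c=read_camera('scene');cv2.imwrite('pics/g.png',cv2.resize(c['pixels'][120:280,220:420],(800,640))[:600])"
```

```text
t: 5.25
ee_pos: [428.5, -274.3, 47.3]
tcp_rot: [-3.141, 0.0, 1.003]
force: [-2.2, 1.1, 6.0]
gripper_width: 0.338
18.700000000000003
```

View pics/g.png

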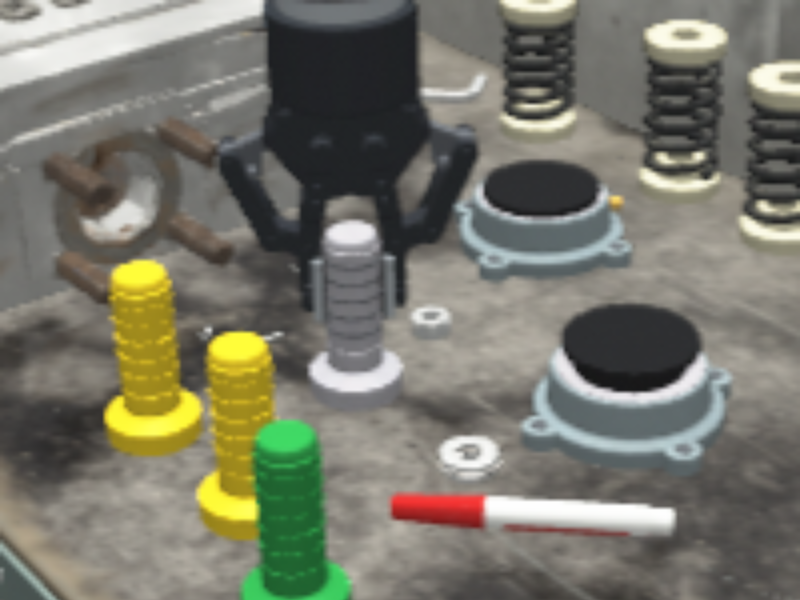

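The grip closed on the handle (0.338 ≈ 29 mm). I lift and move over the cover.

```bash
python3 -m pendant '[[[1,0,0,-0.03,0,0,0],[1,0,0,-0.03,0,0,0],[1,0,0,-0.03,0,0,0],[1,0,0,0,0,0,0],[1,-0.011,0.035,0,0,0,0],[1,-0.011,0.035,0,0,0,0],[1,-0.011,0.035,0,0,0,0],[1,-0.011,0.035,0,0,0,0],[1,0,0,0,0,0,0],[1,0,0,0,0,0,0],[1,0,0,0,0,0,0]]]'
cat > chk.py <<'E'
from h import *
import sys
s=sense();tc=s["ee_pos"]; print("tcp",tc.round(1) if hasattr(tc,'round') else tc)
for n in("scene","top"):
    c=read_camera(n);im=c["pixels"];hsv=cv2.cvtColor(im,cv2.COLOR_BGR2HSV).astype(int)
    H,W=400,640;uv=np.stack(np.meshgrid(np.arange(W),np.arange(H)),-1).reshape(-1,1,2).astype(float)
    p=cv2.undistortPoints(uv,K(c),np.array(c["distortion"]))[:,0];V=np.array(c["view"])
    P=((np.c_[p,np.ones(len(p))]*c["depth"].reshape(-1,1)-V[:3,3])@V[:3,:3])
    base=tc[2]-46
    near=np.hypot(P[:,0]-tc[0],P[:,1]-tc[1])<35
    for lo,hi in((2,11),(22,40)):   # heights above tool underside
        q=P[near&(P[:,2]>base+lo)&(P[:,2]<base+hi)]
        if len(q)>10:
            f=lambda v:np.r_[np.hypot(q[:,0]-v[0],q[:,1]-v[1])-(25 if hi<20 else 15)]
            from scipy.optimize import least_squares
            r=least_squares(f,tc[:2],loss="soft_l1"); print(n,lo,hi,len(q),"axis",r.x.round(1),"res",np.abs(r.fun).mean().round(1))
cv2.imwrite(sys.argv[1],cv2.resize(read_camera("scene")["pixels"][120:280,270:470],(800,600)))
E
python3 chk.py pics/above.png
```

```text
t: 6.4
ee_pos: [521.4, -385.0, 133.9]
tcp_rot: [-3.137, -0.001, 1.003]
force: [0.4, -0.8, -3.8]
gripper_width: 0.338
tcp [ 521.4 -385.   133.9]
scene 2 11 119 axis [ 523.6 -383.3] res 1.3
scene 22 40 127 axis [ 523.7 -383.7] res 0.9
```

View pics/above.png

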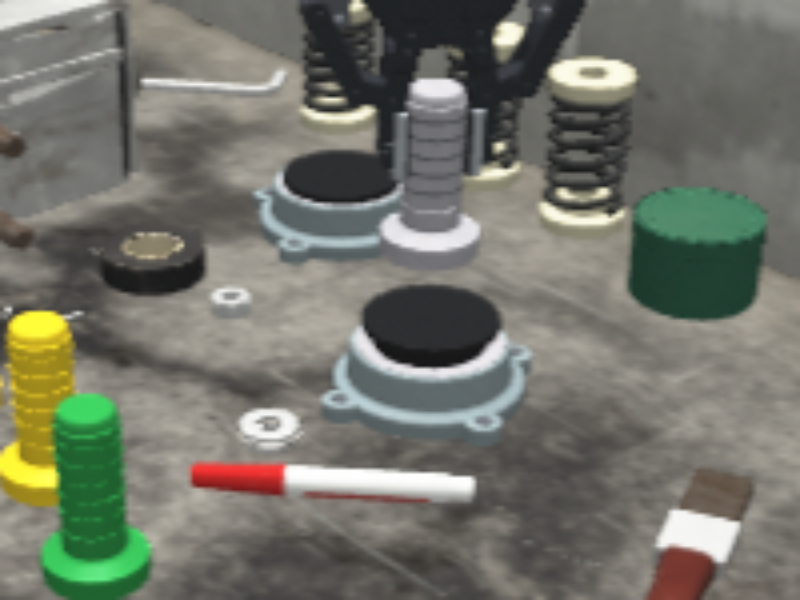

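The tool hangs upright. It is about 4 mm from the cover centre in y (same-camera comparison). I correct, lower to about 11 mm above the cover and hold.

```bash
python3 -m pendant '[[[1,-0.0035,0.002,0,0,0,0],[1,0,0,0.014,0,0,0],[1,0,0,0.013,0,0,0],[1,0,0,0,0,0,0],[1,0,0,0,0,0,0],[1,0,0,0,0,0,0],[1,0,0,0,0,0,0]]]'; python3 chk.py pics/low.png
```

```text
t: 7.25
ee_pos: [522.9, -390.9, 110.2]
tcp_rot: [3.14, 0.0, 1.003]
force: [-0.4, -0.2, -3.9]
gripper_width: 0.335
tcp [ 522.9 -390.9  110.2]
scene 2 11 119 axis [ 525.5 -389.1] res 1.3
scene 22 40 117 axis [ 525.2 -389.5] res 0.9
```

View pics/low.png

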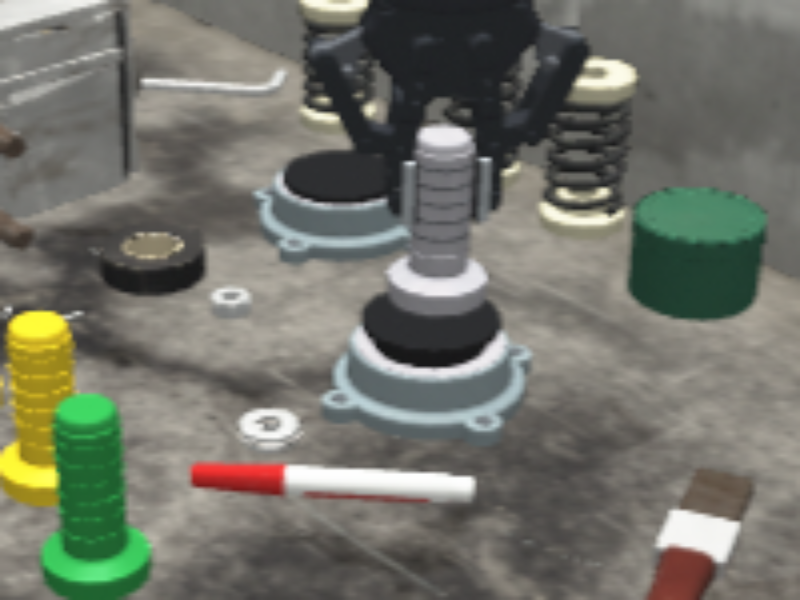

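The tool is about 2.5 mm to the right of the cover centre (438 against 432 in the crop). I shift it back and press.

```bash
python3 -m pendant '[[[1,0,-0.0022,0,0,0,0],[1,0,0,0,0,0,0],[1,0,0,0.005,0,0,0],[1,0,0,0.004,0,0,0],[1,0,0,0.003,0,0,0],[1,0,0,0.003,0,0,0],[1,0,0,0.003,0,0,0],[1,0,0,0.002,0,0,0]]]'
```

```text
t: 8.2
ee_pos: [520.6, -389.3, 90.8]
tcp_rot: [-3.14, -0.0, 1.003]
force: [-1.6, 1.6, -0.6]
gripper_width: 0.336
```

```bash
python3 -m pendant '[[[1,0,0,0.002,0,0,0],[1,0,0,0.002,0,0,0],[1,0,0,0.002,0,0,0],[1,0,0,0,0,0,0],[1,0,0,0,0,0,0]]]'
```

```text
t: 8.7
ee_pos: [521.0, -389.8, 86.2]
tcp_rot: [-3.142, 0.0, 1.003]
force: [-4.7, 2.6, 9.5]
gripper_width: 0.338
```

```bash
python3 -m pendant '[[[1,0,0,0.0015,0,0,0],[1,0,0,0,0,0,0]]]'; python3 -m pendant '[[[1,0,0,-0.01,0,0,0],[1,0,0,-0.03,0,0,0],[1,0,0,-0.03,0,0,0],[1,0,0,0,0,0,0],[1,0,0,0,0,0,0]]]'
python3 - <<'E'
from h import *
for n,pp in (("scene",dict(A=(377,215),B=(355,170))),):
    c=read_camera(n);H,W=400,640
    for k,(u,v) in pp.items(): print(n,k,dep(c,u,v).round(1))
cv2.imwrite("pics/after.png",cv2.resize(c["pixels"][120:280,270:470],(800,600)))
print(tool_delta([428.5,-274.3,52]),sense()["ee_pos"])
E
```

```text
t: 8.9
ee_pos: [521.1, -389.9, 86.1]
tcp_rot: [-3.141, 0.0, 1.003]
force: [-5.5, 6.4, 13.9]
gripper_width: 0.339
t: 9.4
ee_pos: [520.8, -389.6, 151.5]
tcp_rot: [3.141, 0.0, 1.003]
force: [-0.3, -0.2, -3.7]
gripper_width: 0.34
scene A [ 505.1 -406.3   36.8]
scene B [ 602.4 -221.9   37.5]
[  47.2 -138.4   98.3] [ 519.99369332 -388.74223282  149.88676121]
```

View pics/after.png

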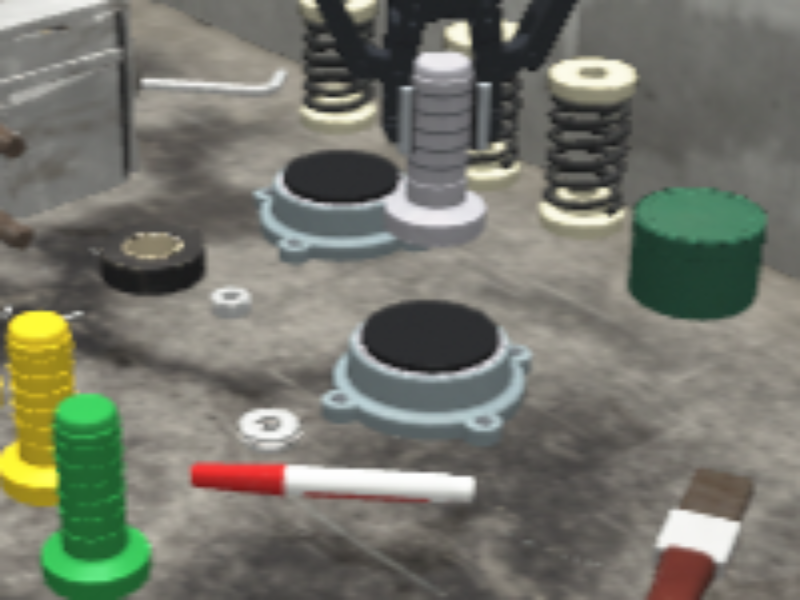

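The cover at (432,335) in the crop is now flush like unit B (36.8 against 37.5 mm). I return the tool to its original clear spot.

```bash
python3 -m pendant '[[[1,0.012,-0.035,0,0,0,0],[1,0.012,-0.035,0,0,0,0],[1,0.012,-0.035,0,0,0,0],[1,0.011,-0.033,0,0,0,0],[1,0,0,0,0,0,0],[1,0,0,0.03,0,0,0],[1,0,0,0.03,0,0,0],[1,0,0,0.02,0,0,0],[1,0,0,0.01,0,0,0],[1,0,0,0.004,0,0,0],[1,0,0,0,0,0,0],[1,0,0,0,0,0,0]]]'
```

```text
t: 10.65
ee_pos: [430.4, -276.3, 58.9]
tcp_rot: [3.14, 0.0, 1.003]
force: [-0.1, -0.2, -4.7]
gripper_width: 0.335
```

```bash
python3 -m pendant '[[[1,0,0,0.005,0,0,0],[1,0,0,0.003,0,0,0],[1,0,0,0.002,0,0,0],[1,0,0,0,0,0,0],[1,0,0,0,0,0,0]]]'
```

```text
t: 11.15
ee_pos: [429.6, -275.6, 48.0]
tcp_rot: [3.142, 0.0, 1.003]
force: [0.7, -0.4, -4.2]
gripper_width: 0.335
```

Step down until the contact force shows.

```bash
python3 -m pendant '[[[1,0,0,0.001,0,0,0],[1,0,0,0,0,0,0]]]';python3 -m pendant '[[[1,0,0,0.001,0,0,0],[1,0,0,0,0,0,0]]]'
```

```text
t: 11.35
ee_pos: [429.8, -275.8, 47.4]
tcp_rot: [3.141, 0.0, 1.003]
force: [-0.9, 0.5, -1.6]
gripper_width: 0.336
t: 11.55
ee_pos: [429.9, -275.8, 47.4]
tcp_rot: [-3.141, 0.0, 1.003]
force: [-2.8, 2.4, 4.8]
gripper_width: 0.335
```

The tool is on the bench. I open and retreat straight up.

```bash
python3 -m pendant '[[[0.6,0,0,0,0,0,0],[0.5,0,0,0,0,0,0],[0.3,0,0,0,0,0,0],[0,0,0,0,0,0,0],[0,0,0,0,0,0,0],[0,0,0,0,0,0,0],[0,0,0,0,0,0,0],[0,0,0,0,0,0,0]]]' && python3 -m pendant '[[[0,0,0,-0.02,0,0,0],[0,0,0,-0.04,0,0,0],[0,0,0,-0.05,0,0,0],[0,0,0,-0.05,0,0,0],[0,0,0,-0.04,0,0,0],[0,0,0,0,0,0,0],[0,0,0,0,0,0,0],[0,0,0,0,0,0,0]]]'
python3 -c "
from h import *
c=read_camera('scene');cv2.imwrite('pics/end.png',cv2.resize(c['pixels'][120:280,220:420],(800,600)))
print('coverA',dep(c,377,215).round(1))
for v in range(176,196,4): print(v,dep(c,308,v).round(1))"
```

```text
t: 12.35
ee_pos: [429.6, -275.6, 46.0]
tcp_rot: [-3.142, -0.0, 1.003]
force: [-0.1, -0.5, 0.8]
gripper_width: 0.998
t: 13.15
ee_pos: [428.9, -274.9, 244.3]
tcp_rot: [-3.139, -0.001, 1.003]
force: [-0.2, -0.1, -1.1]
gripper_width: 1.001
coverA [ 505.1 -406.3   36.8]
176 [ 435.7 -268.4   93.3]
180 [ 425.  -283.5   93.4]
184 [ 421.8 -287.6   86.9]
188 [ 423.1 -285.1   76.2]
192 [ 421.6 -286.7   68. ]
```

View pics/end.png

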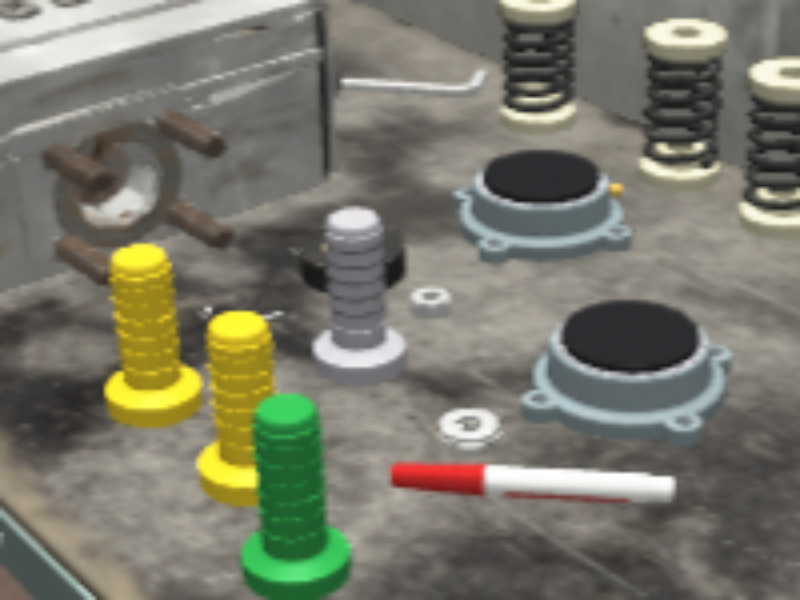

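The tool stands upright at (357,295) in the crop, the cover at (630,345) is flush, and the gripper is clear. I hand the job in.

```bash
python3 -c "
from plant import close_job
print(close_job())"
```

```text
the job is handed in; nothing more can be done
None
```

I gripped the grey steel tool, centred it over the proud cover and pressed it home. I then stood the tool back at its original spot, retreated upward and handed the job in at about 13 s of the 48 s allowed; the hand-in gave no verdict.

- **Cover:** the scene camera now reads its top at 36.8 mm, against 47.3 mm before. The finished unit read 37.5 mm in the same camera, so the cover is home. Pressing stopped on a hard stop at about 39 mm.
- **Tool:** it stands upright with its top at about 93 mm in that camera, which reads about 2 mm low. The gripper is about 200 mm above its release height and touches nothing.
- **Centring:** while pressing I estimated the tool to be within about 3 mm of the cover centre. The two cameras disagreed by 2–5 mm in y, so I compared tool and cover within one camera.
- **Not checked:** I did not look again for centring after the last 2 mm correction. The wrist readings I saw stayed under about 18 N.

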